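# Tip the dried vial racks down, wells up

### The arm

A 6-joint arm with a two-finger parallel gripper is mounted at the origin on the work surface. World frame = base frame: x ahead of the robot, y to its left, z up, the work surface at z = 0. Lengths are in mm, angles in rad, forces in N, time in s.
With the tool pointing down it reaches from about 275 to 750 mm from the base axis. Payload 10.2 kg.
Tool frame: the origin (TCP) lies midway between the tips of the shut fingers; the grasp point (between the pads) lies 19 mm behind it; y points along the fingers, z is the direction in which the jaws open and shut, and the axes are right-handed (so a half turn about y gives the same grasp; the last joint's range is limited). The gripper opens to 85 mm and grips with 20 to 120 N. Pads are 22 mm wide; open, the fingers measure 114 mm over their backs; the gripper's body (76 mm by 85 mm) begins 54 mm behind the grasp point. The pads swing forward as they close: fully open they stand 13 mm farther back than shut.
Start: joints at [-0.223, 0.313, 1.498, -0, 1.331, -0.223], TCP at [525.006, -0.013, 231.294] pointing down, gripper open.
Joint ranges: [-2.94, 2.94], [-0.97, 2.17], [0.19, 2.56], [-1.23, 4.37], [0.02, 3.11], [-2.88, 2.88]. Speed limits (rad/s): [2.39, 2.39, 3.01, 3.14, 3.14, 3.14].

### API

Orientations are given as a unit quaternion [w, x, y, z].
In Python, from rig import ctrl gives the robot as it stands.
- The arm moves only by the shell command python3 -m inch 'ROWS' [OPENING] [FORCE]. ROWS is JSON, one flat list of numbers, 6 for each row, row after row: the shift along the tool's x, y, z in cm, then the turn, a rotation vector about the tool's x, y, z in rad. A call has 1 to 8 rows; each row is the pose to reach, as a shift and turn from the pose commanded when the call began, along the tool's axes at that moment; what a row does not reach only later rows make up. A row lasts 1/12 s, in which the tool goes at most 41.7 mm and 7.16 degrees, less where a joint would pass 70% of its speed; a pose out of reach is approached as far as the arm can. A call with a gripper value outside its range is refused whole. OPENING is the gripper command: -1 is fully open, 1 is shut, values between are in proportion, set as the call begins (- or left out, the last holds). The fingers move at their own pace and stop on an object; FORCE is the grip in N (left out, the last holds). Time passes only in rows, so rows that repeat a pose let the fingers close. It gives the time, the measured TCP pose, the force and the opening at its end, in the units of the state.
- ctrl.sense(): the state, without advancing time (a new reading comes with each control period).
- ctrl.capture(name): name is "scene" or "side" or "wrist"; returns the picture (400x640x3 uint8, red, green, blue); there is no depth.
- ctrl.get_calibration(name): a dict with "fx", "fy", "cx", "cy" (pixels), "world_to_cam" (4x4, takes a point from world to camera coordinates). Camera axes: x right, y down, z forward; pixel columns grow to the right and rows downward; lengths in mm; the calibration is good to about 2 mm. A picture is of the moment at which its call begins: read the wrist's pose just before it. get_calibration takes no time and is no camera call; for the wrist camera it gives the pose at the moment of the call.
- ctrl.finish_job(): hands the job in, once; it reports no verdict.
Trained networks look in the newest picture that a camera, given by its name, has taken for a name from the list of things; names that differ only in an ending like _2 or _b are one class to them, and where a whole thing is asked for, a point or a joint stands for the part that bears it (a point fixed in the world has none). Each returns a list of dicts, best first, with "score" (0 to 1); they miss things now and then, are a little off and sometimes report something else, mostly with a low value. They report only what shows in the picture. A call takes as long as a camera call. They do not tell look-alikes from the thing itself.
- ctrl.search_frame(thing, camera): "uv" ([column, row] in pixels, amid what is visible of it).
The state is a dict: "time_s": time; "joints": joint angles; "dq": joint speeds; "tau": joint torques, N m; "eef_pos": TCP position; "ee_rot": TCP orientation; "force": force on the tool from outside, world axes, zero at the start; "wrist_torque": the same for the moment, N m; "grip_width": opening from 0.0 (shut) to 1.0 (fully open).
Only numpy, scipy, OpenCV 4.12 (cv2) and the standard library are available. Lean on these libraries where they do the work, as an engineer would, in place of code of your own. Each camera call takes 0.05 s, during which the arm holds its last target.

### The job

The two washed vial racks have been left standing on edge on the drying mat. Push each of them over with the fingertips, without gripping or lifting it, so that it lies flat on its feet on the spot where it stood, with its wells facing up ready for vials; do not shove it along the mat. Leave the vial, bottle and everything else where they are.

Things in the scene. Friction and masses are not known exactly. Their poses are not given: they have to be found in the camera images.
- big_rack_mid (a point): centre of the bigger vial rack, a white plastic block 150 mm long, 88 wide, 40 thick, 0.26 kg. One broad face has 15 wells (24 mm across, 34 deep), the other is closed with four black feet 3 mm high. At first on a long edge, wells roughly towards the robot. Its z runs up the 88 mm height at the start, y along the length, x from well face (x = -20 mm) to foot face (+20): wells open to -x, which must end up pointing up.
- small_rack_mid (a point): centre of the smaller vial rack, a white plastic block 124 mm long, 68 wide, 30 thick, 0.14 kg. One broad face has 28 dark wells (12 mm), the other is closed with four black feet 3 mm high. At first on a long edge, wells roughly away from the robot. Its z runs up the 68 mm height at the start, y along the length, x from well face (x = -15 mm) to foot face (+15): wells open to -x, which must end up pointing up.
- mat: black rubber drying mat, fixed to the bench, 380 mm (x) by 800 mm (y), 4 mm thick; origin at the centre of its underside, on the bench. The two racks and the vial stand on it in a row along y, in any order, about 270 mm apart.
- vial_a: capped glass vial, 23 mm across, 75 mm tall, upright on the mat, left of, between or right of the racks; a bystander. Origin at the centre of its foot, z up.
- amber_bottle: amber glass bottle, 68 mm across, 150 mm tall, on the bench to the left of the mat; a bystander. Origin at the centre of its foot.
- beaker: glass beaker, 70 mm across, 90 mm tall, on the bench to the left of the mat; a bystander. Origin at the centre of its foot.
- reagent_jar: white jar, 48 mm across, 85 mm tall, on the bench to the right of the mat; a bystander. Origin at the centre of its foot.
- tip_box: closed pipette-tip box, 88 x 123 mm, 62 mm tall, on the bench to the right of the mat; a bystander. Origin at the centre of its underside.
- full_rack: clear rack, 90 x 130 mm, 39 mm tall with its blue-capped vials, lying flat on the bench beyond the mat; a bystander. Origin at the centre of its underside.
Not all that is in view belongs to the job. Leave any turquoise look-alike of the part that bears small_rack_mid alone.

How it is judged:
By the outcome, as a careful person would: the job done as asked, in the order asked, and still so for the second after the job is handed in, with the robot touching nothing.
It also fails if it takes over 42 s, if anything falls off the work surface, if the arm or the gripper's body presses on something with over 40 N, if the wrist force passes 120 N, or if a joint passes its speed limit or range.

## Working session

There is one attempt and no reset: what is moved stays moved. The work goes in short steps, Python scripts to look and compute and a shell command to move; the robot and the scene stay as the last step left them, time stands still between calls to the robot, and variables do not carry over. Pictures are saved under pics/ and viewed, and the job is handed in when it is done.

```bash
ls; mkdir -p pics
python3 - <<'E'
from rig import ctrl
import cv2,numpy as np
np.set_printoptions(suppress=True,precision=3)
s=ctrl.sense();print(s)
for n in("scene","side","wrist"):
    im=ctrl.capture(n);cv2.imwrite(f"pics/{n}0.png",im[:,:,::-1])
    c=ctrl.get_calibration(n);print(n,c["fx"],c["fy"],c["cx"],c["cy"],np.array(c["world_to_cam"]).round(3).tolist())
    np.savez(f"cal_{n}0.npz",K=np.array([[c["fx"],0,c["cx"]],[0,c["fy"],c["cy"]],[0,0,1]]),T=np.array(c["world_to_cam"]))
    for t in("big_rack_mid","small_rack_mid","vial_a"):
        print(t,[(np.round(d["uv"]).tolist(),round(d["score"],2)) for d in ctrl.search_frame(t,n)])
E
```

```text
pics
{'time_s': 0.0, 'joints': array([-0.223,  0.313,  1.498, -0.   ,  1.331, -0.223]), 'dq': array([ 0.001, -0.001, -0.002, -0.   ,  0.001, -0.002]), 'tau': array([ -0.001, -41.226, -25.974,  -0.   ,   0.004,  -0.   ]), 'eef_pos': array([524.736,   0.037, 230.725]), 'ee_rot': array([ 0.5, -0.5,  0.5, -0.5]), 'force': array([ 0.959, -0.629,  0.965]), 'wrist_torque': array([0.019, 0.025, 0.048]), 'grip_width': 0.9981833004919758}
scene 493.7922230309896 493.7922230309896 311.8228624632368 195.06691234957154 [[0.882, 0.472, -0.016, -451.529], [0.35, -0.676, -0.649, -212.698], [-0.317, 0.566, -0.761, 1858.887], [0.0, 0.0, 0.0, 1.0]]
big_rack_mid [([302.0, 178.0], 0.63)]
small_rack_mid [([384.0, 251.0], 0.97), ([274.0, 235.0], 0.78), ([199.0, 203.0], 0.75), ([188.0, 349.0], 0.75), ([396.0, 207.0], 0.35)]
vial_a [([212.0, 280.0], 0.64), ([349.0, 133.0], 0.58)]
side 518.1211400233417 518.1211400233417 318.2491669738036 200.40954324489832 [[-0.727, 0.687, -0.023, 465.872], [0.444, 0.444, -0.778, -145.508], [-0.524, -0.576, -0.628, 1905.988], [0.0, 0.0, 0.0, 1.0]]
big_rack_mid [([352.0, 210.0], 0.83)]
small_rack_mid [([231.0, 247.0], 0.92), ([294.0, 184.0], 0.83), ([352.0, 157.0], 0.65), ([221.0, 133.0], 0.61)]
vial_a [([410.0, 259.0], 0.6)]
wrist 306.4009959228944 306.4009959228944 316.4669591554658 202.1289954368544 [[1.0, -0.001, -0.0, -524.795], [-0.001, -0.949, 0.317, -41.198], [-0.001, -0.317, -0.949, 380.198], [0.0, 0.0, 0.0, 1.0]]
big_rack_mid [([286.0, 194.0], 0.8)]
small_rack_mid [([562.0, 297.0], 0.82), ([115.0, 315.0], 0.79), ([326.0, 341.0], 0.74)]
vial_a [([286.0, 193.0], 0.27)]
```

View pics/scene0.png

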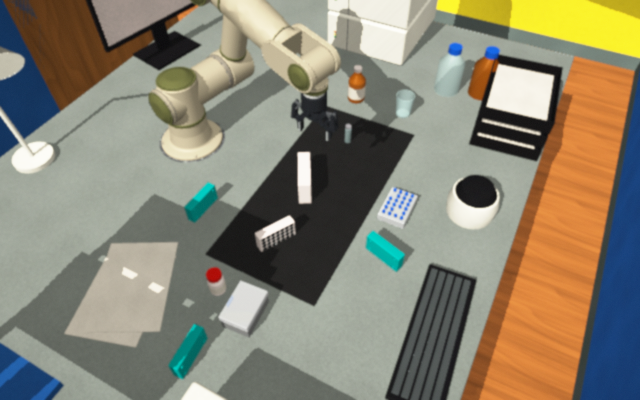

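View pics/side0.png

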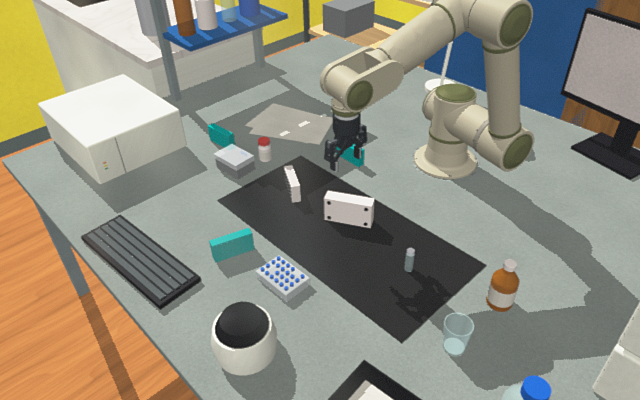

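View pics/wrist0.png

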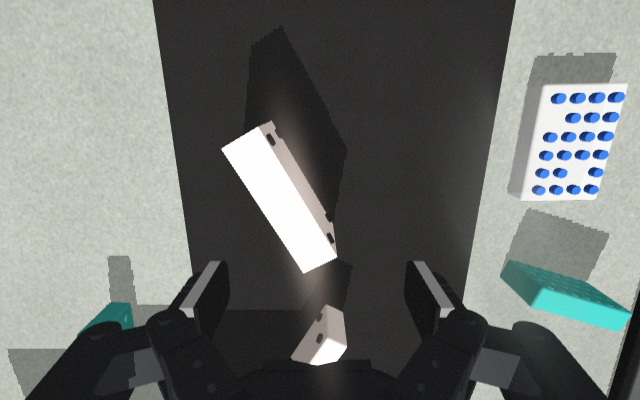

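The scene shows the big rack at (304,178) with its feet visible to the side camera at (350,209). The small white rack is at (276,233) with its wells facing the scene camera, the vial is at (348,133), and the turquoise look-alikes are at (200,202), (385,250) and (188,350). Next I'll look at enlarged crops to confirm both racks and read off corners.

Run:
```python
import cv2,numpy as np
def crop(n,x,y,w,h,s):
    im=cv2.imread(f"pics/{n}0.png")[y:y+h,x:x+w]
    im=cv2.resize(im,None,fx=s,fy=s,interpolation=cv2.INTER_CUBIC)
    for i in range(0,w,10): cv2.putText(im,str(x+i),(i*s,8),0,.3,(0,0,255),1); im[::4,i*s]=(0,0,255)
    for j in range(0,h,10): cv2.putText(im,str(y+j),(0,j*s+4),0,.3,(0,255,0),1); im[j*s,::4]=(0,255,0)
    return im
a=crop("scene",250,145,70,110,5);cv2.imwrite("pics/c_scene.png",a)
cv2.imwrite("pics/c_side.png",crop("side",275,155,110,80,7))
cv2.imwrite("pics/c_wrist.png",crop("wrist",210,110,150,130,4) if 0 else crop("wrist",210,110,150,148,4))
```

```text
(no output)
```

View pics/c_scene.png

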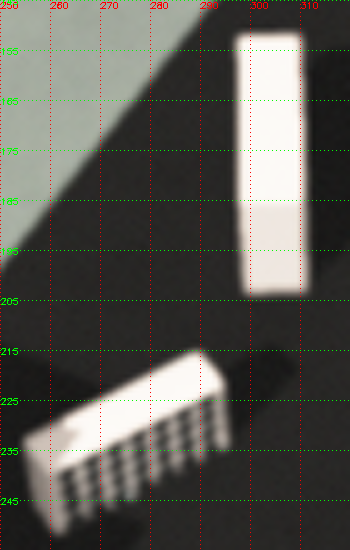

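View pics/c_side.png

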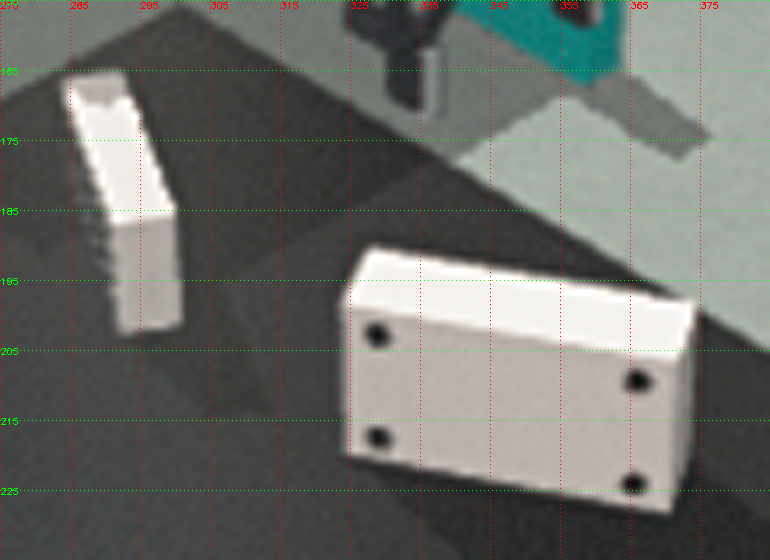

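```bash
cat > fit.py <<'E'
import cv2,numpy as np
from scipy.optimize import least_squares
C={n:np.load(f"cal_{n}0.npz") for n in("scene","side","wrist")}
def proj(n,P):
    p=(C[n]["T"]@np.c_[P,np.ones(len(P))].T)[:3]; q=C[n]["K"]@p; return (q[:2]/q[2]).T
def pts(q,L,h):
    c,s=np.cos(q[2]),np.sin(q[2]); L=np.array(L,float)
    return np.c_[q[0]+c*L[:,0]-s*L[:,1], q[1]+s*L[:,0]+c*L[:,1], 4+h+L[:,2]]
def fit(obs,q0,h,cams=None):
    def r(q):
        return np.concatenate([(proj(n,pts(q,[o[0] for o in O],h))-[o[1] for o in O]).ravel() for n,O in obs.items() if not cams or n in cams])
    s=least_squares(r,q0,loss="soft_l1"); return s.x,np.abs(r(s.x)).round(1)
if __name__=="__main__":
    np.set_printoptions(suppress=True,precision=2)
    a,b,h=20,75,44
    big={"wrist":[((a,b,h),(270,122)),((-a,b,h),(222,149)),((a,-b,h),(337,258)),((-a,-b,h),(304,272))],
    "side":[((a,-b,h),(324,198.6)),((a,b,h),(372.1,206.1)),((a,-b,-h),(324.6,220)),((a,b,-h),(370.7,228.1)),((-a,-b,h),(328.1,190.4)),((-a,b,h),(374.3,198.1))],
    "scene":[((-a,b,h),(297,152)),((a,b,h),(309,151.5))]}
    for c in(None,["wrist"],["side"]): print(c,*fit(big,[500,60,.5],h,c))
    a,b,h=15,62,34
    sm={"scene":[((-a,b,h),(262,240)),((-a,-b,h),(294.4,222.6)),((a,b,h),(255,232.6)),((a,-b,h),(290,215)),((-a,b,-h),(262.4,252)),((-a,-b,-h),(296,235))],
    "side":[((-a,-b,h),(291,187.6)),((a,-b,h),(300.1,184.7)),((-a,-b,-h),(291.9,202.6)),((a,-b,-h),(301,201.4)),((-a,b,h),(284.2,166.7)),((a,b,h),(292.9,165))]}
    for c in(None,["scene"],["side"]): print(c,*fit(sm,[530,-180,3.1],h,c))
    # bystanders: vial foot from scene/side
E
python3 fit.py
```

```text
None [492.45 -16.17   0.5 ] [10.8  3.2  0.2  2.   0.3  1.8  0.4  0.7  0.2  0.4  0.9  0.7  0.3  0.3
  0.6  0.4  0.5  0.2  0.1  0.8  0.8  0.   0.6  0.3]
['wrist'] [494.5  -15.77   0.47] [6.  2.1 4.1 4.2 0.7 0.7 0.6 0.8]
['side'] [490.68 -16.19  -5.75] [0.2 0.2 0.2 0.1 0.1 0.1 0.  0.2 0.4 0.3 0.3 0.1]
None [ 523.17 -254.29    2.64] [2.5 0.7 0.6 1.8 0.4 0.1 0.1 0.6 0.7 0.2 0.1 1.  0.3 0.2 0.4 1.1 0.  1.
 0.4 0.6 1.1 0.4 1.3 0.1]
['scene'] [ 525.38 -255.68    2.64] [2.2 0.1 1.  1.1 0.  0.5 0.3 0.  0.4 0.8 0.3 0.4]
['side'] [ 520.02 -254.24    2.62] [0.  0.6 0.  0.9 0.3 0.6 0.  0.3 0.1 0.9 0.2 0.5]
```

View pics/c_wrist.png

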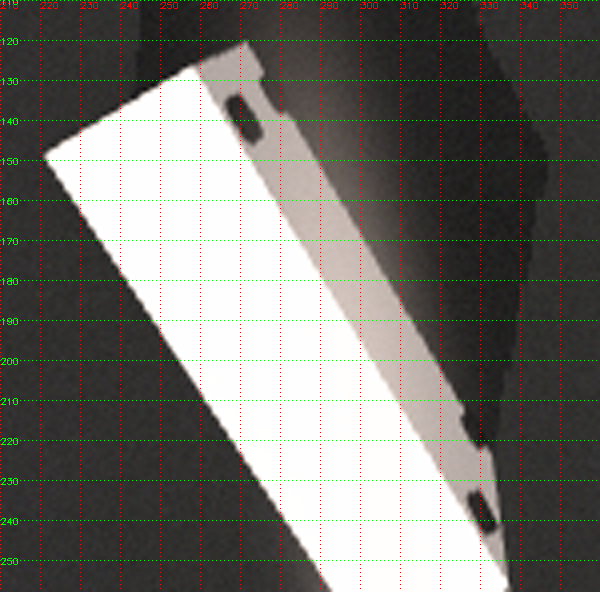

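```bash
sed -i 's/((a,b,h),(270,122))/((a,b,h),(258,127))/' fit.py; python3 fit.py
cat > go.py <<'E'
import sys,numpy as np
from scipy.spatial.transform import Rotation as R
from rig import ctrl
np.set_printoptions(suppress=True,precision=3)
def rel(rack,lx,ly,z,yaw_add=0,dyaw=None):
    "tool-frame shift (cm)+rotvec from measured pose to rack-local target"
    q={"big":(491.5,-16.3,.525),"small":(522.5,-254.5,2.635)}[rack]
    s=ctrl.sense(); w=s["ee_rot"]; r0=R.from_quat([w[1],w[2],w[3],w[0]]); M=r0.as_matrix()
    c,sn=np.cos(q[2]),np.sin(q[2]); P=np.array([q[0]+c*lx-sn*ly,q[1]+sn*lx+c*ly,z])
    # tool y down, tool x along +- rack length: nearest
    best=None
    for sg in(1,-1):
        X=sg*np.array([-sn,c,0]);Y=np.array([0,0,-1.]);T=np.c_[X,Y,np.cross(X,Y)]
        rv=(r0.inv()*R.from_matrix(T)).as_rotvec()
        if best is None or np.linalg.norm(rv)<np.linalg.norm(best): best=rv
    print(rack,(lx,ly,z),"P",P,"shift cm",(M.T@(P-s["eef_pos"]))/10,"rv",best,"joints",s["joints"])
    D=s["eef_pos"]-np.array([q[0],q[1],0]); print("now local",c*D[0]+sn*D[1],-sn*D[0]+c*D[1],D[2],"F",s["force"],"t",s["time_s"],"w",s["grip_width"])
if __name__=="__main__":
    rel(sys.argv[1],*map(float,sys.argv[2:5]))
E
python3 go.py big -60 15 180;python3 go.py big -60 15 83; python3 -c "
from rig import ctrl
from scipy.spatial.transform import Rotation as R
w=ctrl.sense()['ee_rot'];print(R.from_quat([w[1],w[2],w[3],w[0]]).as_matrix())"
```

```text
None [491.9  -17.3    0.51] [0.1 0.3 0.8 0.3 0.3 1.2 0.3 1.5 0.3 0.5 0.9 0.4 0.5 0.4 0.7 0.  0.7 0.1
 0.3 0.4 0.3 0.2 0.1 0.4]
['wrist'] [492.1  -17.6   31.93] [0.4 0.1 0.4 0.1 0.3 0.8 0.3 1.8]
['side'] [490.68 -16.19  -5.75] [0.2 0.2 0.2 0.1 0.1 0.1 0.  0.2 0.4 0.3 0.3 0.1]
None [ 523.17 -254.29    2.64] [2.5 0.7 0.6 1.8 0.4 0.1 0.1 0.6 0.7 0.2 0.1 1.  0.3 0.2 0.4 1.1 0.  1.
 0.4 0.6 1.1 0.4 1.3 0.1]
['scene'] [ 525.38 -255.68    2.64] [2.2 0.1 1.  1.1 0.  0.5 0.3 0.  0.4 0.8 0.3 0.4]
['side'] [ 520.02 -254.24    2.62] [0.  0.6 0.  0.9 0.3 0.6 0.  0.3 0.1 0.9 0.2 0.5]
big (-60.0, 15.0, 180.0) P [432.062 -33.393 180.   ] shift cm [ 3.338  5.13  -9.294] rv [ 0.    -0.525  0.   ] joints [-0.223  0.313  1.498 -0.     1.331 -0.223]
now local 37.15326570576064 -2.694100733321738 231.29538800197014 F [ 0.591 -0.152  0.001] t 0.6 w 0.9991844896650243
big (-60.0, 15.0, 83.0) P [432.062 -33.393  83.   ] shift cm [ 3.338 14.83  -9.294] rv [ 0.    -0.525  0.   ] joints [-0.223  0.313  1.498 -0.     1.331 -0.223]
now local 37.15326570576064 -2.694100733321738 231.29538800197014 F [ 0.591 -0.152  0.001] t 0.6 w 0.9991844896650243
[[ 3.82549166e-05  7.58707449e-08  9.99999999e-01]
 [-9.99999999e-01 -1.36158597e-06  3.82549167e-05]
 [ 1.36158888e-06 -1.00000000e+00  7.58186574e-08]]
```

```bash
python3 -m inch '[1.0,0,-3.0,0,-0.12,0, 2.2,0,-6.0,0,-0.24,0, 3.4,0,-9.3,0,-0.36,0, 3.4,2.0,-9.3,0,-0.45,0, 3.4,5.0,-9.3,0,-0.52,0, 3.4,8.5,-9.3,0,-0.52,0, 3.4,12.0,-9.3,0,-0.52,0, 3.4,12.0,-9.3,0,-0.52,0]' 1 20
python3 - <<'E'
from rig import ctrl
import cv2
im=ctrl.capture("wrist");cv2.imwrite("pics/w1.png",im[:,:,::-1])
E
python3 go.py big -60 15 83
```

```text
time_s: 1.27
eef_pos: [429.0, -33.1, 106.7]
ee_rot: [-0.611, 0.612, -0.358, 0.351]
force: [-0.4, 1.0, -1.0]
grip_width: -0.0
big (-60.0, 15.0, 83.0) P [432.062 -33.393  83.   ] shift cm [0.065 2.681 0.141] rv [ 0.004 -0.005 -0.004] joints [-0.35   0.263  1.918 -0.     0.965 -0.87 ]
now local -61.31010132038263 15.540736923403173 109.81673105003183 F [-0.787 -0.17   0.83 ] t 1.3167 w 0.00428712294730265
```

View pics/w1.png

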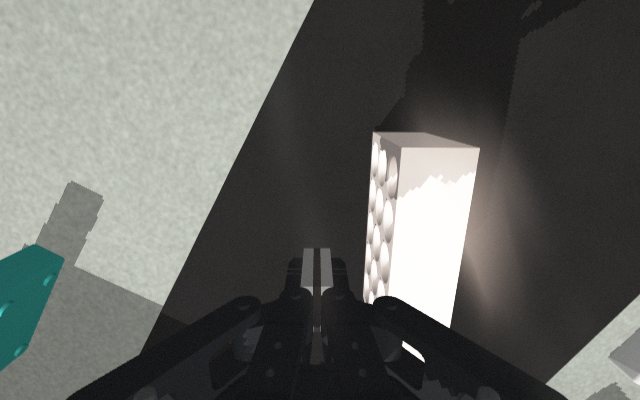

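The wrist view shows the shut fingertips at about (317,250), standing clear of the well face, whose left edge is near column 370. Next I descend and creep in.

```bash
python3 -m inch '[0,1.3,0,0,0,0, 0,2.6,0,0,0,0, 0,2.6,0.5,0,0,0, 0,2.6,1.0,0,0,0, 0,2.6,1.5,0,0,0, 0,2.6,1.8,0,0,0, 0,2.6,2.0,0,0,0, 0,2.6,2.0,0,0,0]'; python3 go.py big -30 15 83
```

```text
time_s: 1.98
eef_pos: [449.9, -23.9, 85.8]
ee_rot: [0.612, -0.612, 0.354, -0.355]
force: [-0.8, 0.9, 0.0]
grip_width: -0.0
big (-30.0, 15.0, 83.0) P [458.022 -18.357  83.   ] shift cm [-0.078  0.284  0.977] rv [-0.001 -0.004  0.001] joints [-0.314  0.336  1.894  0.     0.91  -0.835]
now local -39.77642893182619 14.263388974134081 85.83272236769534 F [-0.784  0.888  0.002] t 1.9833 w -0.0003659143889096004
```

```bash
python3 -m inch '[0,0.2,0.3,0,0,0, 0,0.3,0.6,0,0,0, 0,0.3,0.9,0,0,0, 0,0.3,1.2,0,0,0, 0,0.2,1.5,0,0,0, 0,0.1,1.8,0,0,0, 0,0.1,2.1,0,0,0, 0,0.1,2.1,0,0,0]'
python3 - <<'E'
from rig import ctrl
import cv2
im=ctrl.capture("side")[100:300,240:440];cv2.imwrite("pics/s2.png",cv2.resize(im[:,:,::-1],None,fx=3,fy=3))
E
python3 go.py big -30 15 83
```

```text
time_s: 2.65
eef_pos: [468.1, -13.4, 84.4]
ee_rot: [0.612, -0.612, 0.354, -0.355]
force: [-0.5, -0.4, -0.0]
grip_width: -0.003
big (-30.0, 15.0, 83.0) P [458.022 -18.357  83.   ] shift cm [-0.066  0.129 -1.088] rv [-0.    -0.005  0.   ] joints [-0.28   0.372  1.845 -0.     0.924 -0.8  ]
now local -19.123757676701718 14.294200939681543 84.2888563868213 F [ 0.179 -0.082 -1.045] t 2.7 w -0.002390060197333328
```

View pics/s2.png

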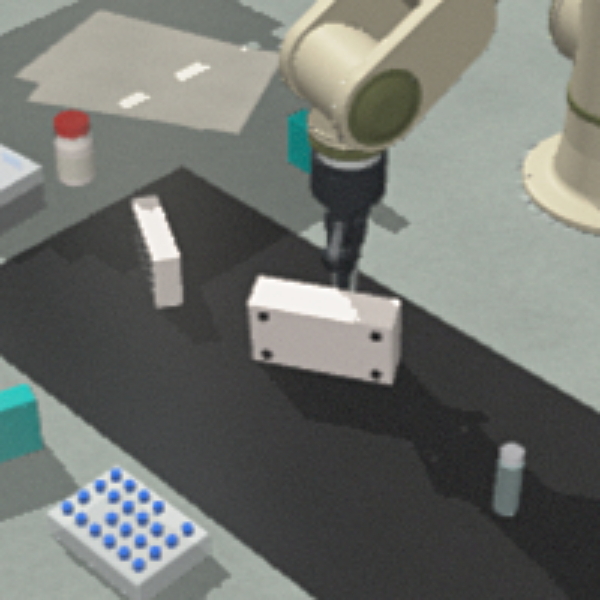

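The rack at crop (325,330) is starting to tilt. Its bottom corners are still at their old pixels to within 1–2 px, so it isn't being shoved. I'll keep going on an arc.

```bash
python3 -m inch '[0,0,0.3,0,0,0, 0,-0.1,0.6,0,0,0, 0,-0.2,0.9,0,0,0, 0,-0.3,1.2,0,0,0, 0,-0.4,1.4,0,0,0, 0,-0.4,1.5,0,0,0, 0,-0.4,1.5,0,0,0]'
python3 - <<'E'
from rig import ctrl
import cv2
im=ctrl.capture("side")[100:300,240:440];cv2.imwrite("pics/s3.png",cv2.resize(im[:,:,::-1],None,fx=3,fy=3))
E
python3 go.py big -30 15 83
```

```text
time_s: 3.28
eef_pos: [480.8, -6.1, 88.3]
ee_rot: [0.612, -0.612, 0.355, -0.355]
force: [0.2, 0.1, 0.5]
grip_width: 0.002
big (-30.0, 15.0, 83.0) P [458.022 -18.357  83.   ] shift cm [-0.062  0.527 -2.569] rv [ 0.    -0.005 -0.   ] joints [-0.257  0.389  1.805 -0.     0.947 -0.777]
now local -4.310009068401696 14.252410865576772 88.27163638303962 F [-0.315 -0.603  0.417] t 3.3333 w 3.6550101227340873e-06
```

View pics/s3.png

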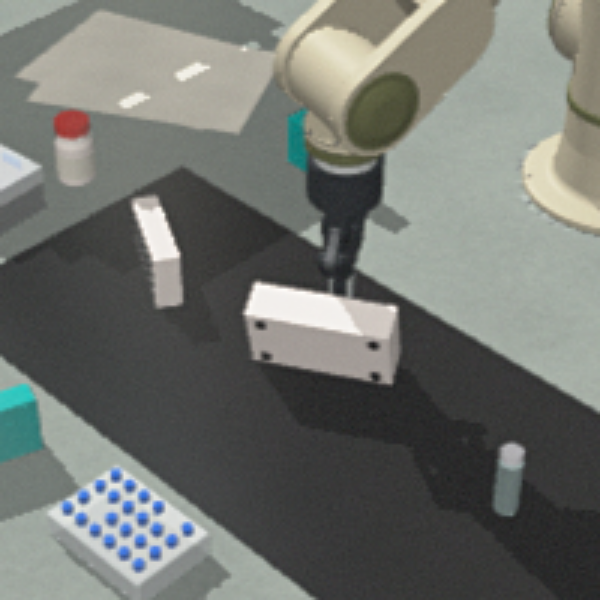

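Now it is clearly tilting about its bottom edge: the lower corners are still at crop (252,360) and (392,381). I'll continue.

```bash
python3 -m inch '[0,0,0.3,0,0,0, 0,-0.1,0.6,0,0,0, 0,-0.2,0.9,0,0,0, 0,-0.3,1.2,0,0,0, 0,-0.3,1.4,0,0,0, 0,-0.3,1.6,0,0,0, 0,-0.3,1.8,0,0,0]'
python3 - <<'E'
from rig import ctrl
import cv2
im=ctrl.capture("side")[100:300,240:440];cv2.imwrite("pics/s4.png",cv2.resize(im[:,:,::-1],None,fx=3,fy=3))
E
python3 go.py big -30 15 83
```

```text
time_s: 3.92
eef_pos: [496.4, 2.9, 91.3]
ee_rot: [0.612, -0.612, 0.355, -0.355]
force: [-0.7, -0.4, 0.1]
grip_width: 0.001
big (-30.0, 15.0, 83.0) P [458.022 -18.357  83.   ] shift cm [-0.067  0.827 -4.406] rv [-0.    -0.005  0.   ] joints [-0.23   0.414  1.756  0.     0.971 -0.751]
now local 14.05607598332626 14.113036322279283 91.27821384320517 F [-0.561 -0.419 -1.018] t 3.9667 w -0.004158936419207165
```

View pics/s4.png

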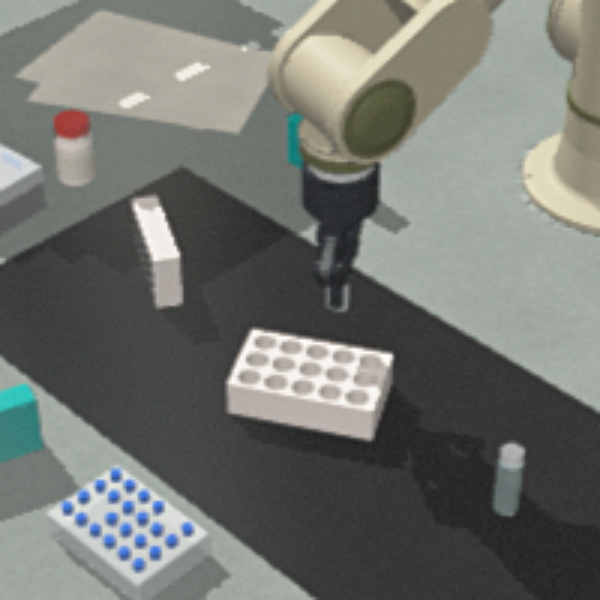

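The big rack lies flat at crop (310,385) with its wells up. Next is the small rack.

```bash
python3 go.py small -52 0 180
```

```text
small (-52.0, 0.0, 180.0) P [ 567.969 -279.73   180.   ] shift cm [28.078 -8.872 -7.854] rv [-0.     1.027 -0.   ] joints [-0.23   0.414  1.756  0.     0.971 -0.751]
now local 147.574804996239 -212.5496800765255 91.27821384320517 F [-0.561 -0.419 -1.018] t 3.9667 w -0.004158936419207165
```

```bash
python3 -m inch '[0,-4.0,0,0,0,0, 2.0,-7.5,-0.5,0,0.12,0, 6.0,-8.9,-1.6,0,0.24,0, 10.0,-8.9,-2.8,0,0.36,0, 14.0,-8.9,-3.9,0,0.48,0, 18.0,-8.9,-5.0,0,0.60,0, 22.0,-8.9,-6.2,0,0.72,0, 25.5,-8.9,-7.1,0,0.84,0]'; python3 go.py small -52 0 180
```

```text
time_s: 4.63
eef_pos: [561.2, -256.3, 180.2]
ee_rot: [0.412, -0.412, 0.575, -0.575]
force: [-0.3, 0.5, -0.6]
grip_width: 0.0
small (-52.0, 0.0, 180.0) P [ 567.969 -279.73   180.   ] shift cm [1.999 0.017 1.39 ] rv [0.   0.18 0.  ] joints [-0.618  0.555  1.272 -0.     1.314 -0.291]
now local -34.74984949410699 -17.178812639666422 180.1665488340867 F [-0.275  0.545 -0.563] t 4.6333 w 0.0004279814139782663
```

```bash
python3 -m inch '[1.0,0,0.7,0,0.1,0, 2.0,0,1.4,0,0.18,0, 2.0,0,1.4,0,0.18,0, 2.0,3.5,1.4,0,0.18,0, 2.0,7.0,1.4,0,0.18,0, 2.0,10.5,1.4,0,0.18,0, 2.0,11.6,1.4,0,0.18,0, 2.0,11.6,1.4,0,0.18,0]'
python3 - <<'E'
from rig import ctrl
import cv2
im=ctrl.capture("scene")[160:310,210:360];cv2.imwrite("pics/n5.png",cv2.resize(im[:,:,::-1],None,fx=4,fy=4))
im=ctrl.capture("wrist");cv2.imwrite("pics/w5.png",im[:,:,::-1])
E
python3 go.py small -30 0 66
```

```text
time_s: 5.3
eef_pos: [567.1, -275.7, 61.8]
ee_rot: [0.361, -0.362, 0.61, -0.606]
force: [-0.2, -0.2, -0.7]
grip_width: -0.0
small (-30.0, 0.0, 66.0) P [ 548.732 -269.056   66.   ] shift cm [ 0.249  0.007 -2.182] rv [-0.002  0.008  0.   ] joints [-0.638  0.705  1.333  0.     1.101 -0.14 ]
now local -51.794683030172195 -2.668378008012386 66.121654203275 F [ 0.444 -0.435  0.796] t 5.4 w -0.0038377379702285684
```

View pics/n5.png

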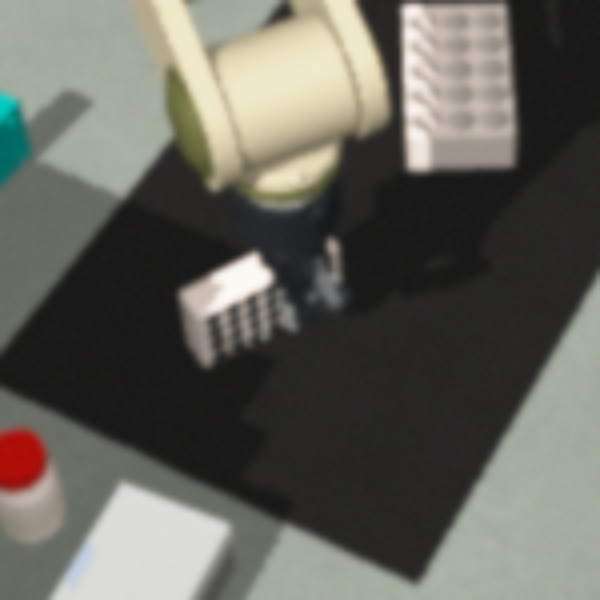

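View pics/w5.png

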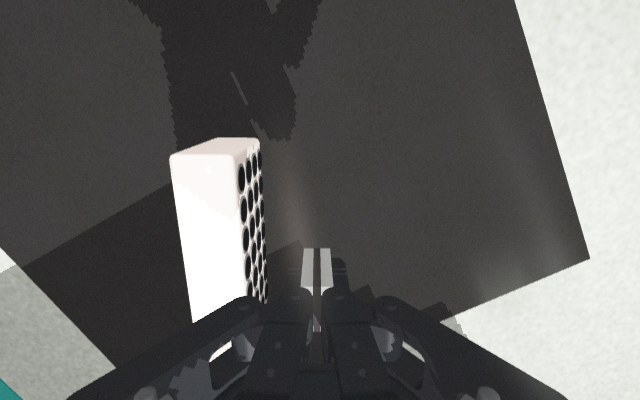

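The small rack stands at wrist (215,230), with the fingertips at (317,255) on its well side and a clear gap between them. I'll push towards tool -z.

```bash
python3 -m inch '[0.2,0,-0.6,0,0,0, 0.2,0,-1.2,0,0,0, 0.2,0.1,-1.7,0,0,0, 0.2,0.1,-2.1,0,0,0, 0.2,0.2,-2.4,0,0,0, 0.2,0.2,-2.7,0,0,0, 0.2,0.1,-3.0,0,0,0, 0.2,0.1,-3.2,0,0,0]';  python3 -m inch '[0,-0.1,-0.3,0,0,0, 0,-0.2,-0.6,0,0,0, 0,-0.2,-0.8,0,0,0, 0,-0.2,-0.8,0,0,0]'
python3 - <<'E'
from rig import ctrl
import cv2
im=ctrl.capture("side")[100:300,240:440];cv2.imwrite("pics/s6.png",cv2.resize(im[:,:,::-1],None,fx=3,fy=3))
E
python3 go.py small -30 0 66
```

```text
time_s: 6.07
eef_pos: [539.2, -263.6, 63.6]
ee_rot: [-0.361, 0.361, -0.608, 0.608]
force: [0.1, 1.0, 0.1]
grip_width: -0.002
time_s: 6.4
eef_pos: [531.9, -259.6, 65.3]
ee_rot: [0.361, -0.361, 0.608, -0.608]
force: [0.4, -0.5, -0.2]
grip_width: 0.001
small (-30.0, 0.0, 66.0) P [ 548.732 -269.056   66.   ] shift cm [ 0.025 -0.068  1.907] rv [ 0.     0.006 -0.   ] joints [-0.652  0.629  1.475  0.     1.038 -0.152]
now local -10.929253251771126 -0.12395337964380726 65.32463377771731 F [-0.529  0.045 -0.222] t 6.45 w 0.0021811557167611445
```

View pics/s6.png

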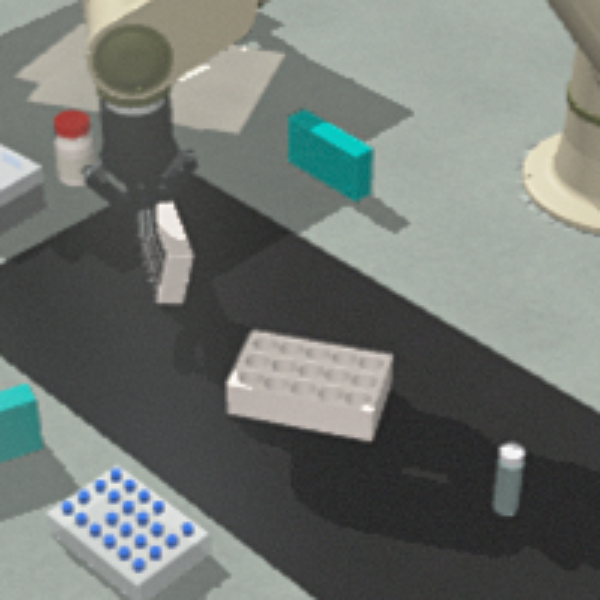

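The near end of the small rack leans towards the robot, and its foot-side bottom corner is still at crop (184,302). I'll continue.

```bash
python3 -m inch '[0,-0.1,-0.3,0,0,0, 0,-0.2,-0.6,0,0,0, 0,-0.3,-0.9,0,0,0, 0,-0.3,-1.2,0,0,0, 0,-0.3,-1.4,0,0,0, 0,-0.3,-1.6,0,0,0, 0,-0.3,-1.8,0,0,0, 0,-0.3,-2.0,0,0,0]'
python3 - <<'E'
from rig import ctrl
import cv2
im=ctrl.capture("side")[100:300,240:440];cv2.imwrite("pics/s7.png",cv2.resize(im[:,:,::-1],None,fx=3,fy=3))
E
python3 go.py small -30 0 66
```

```text
time_s: 7.12
eef_pos: [514.5, -250.1, 68.3]
ee_rot: [0.361, -0.361, 0.608, -0.608]
force: [-0.3, 0.1, 0.1]
grip_width: 0.001
small (-30.0, 0.0, 66.0) P [ 548.732 -269.056   66.   ] shift cm [0.029 0.223 3.938] rv [ 0.     0.007 -0.   ] joints [-0.657  0.587  1.541 -0.     1.014 -0.157]
now local 9.376815366234508 -0.033050762538512135 68.2426370960039 F [ 0.149 -0.276 -0.38 ] t 7.1667 w -0.002566361890491162
```

View pics/s7.png

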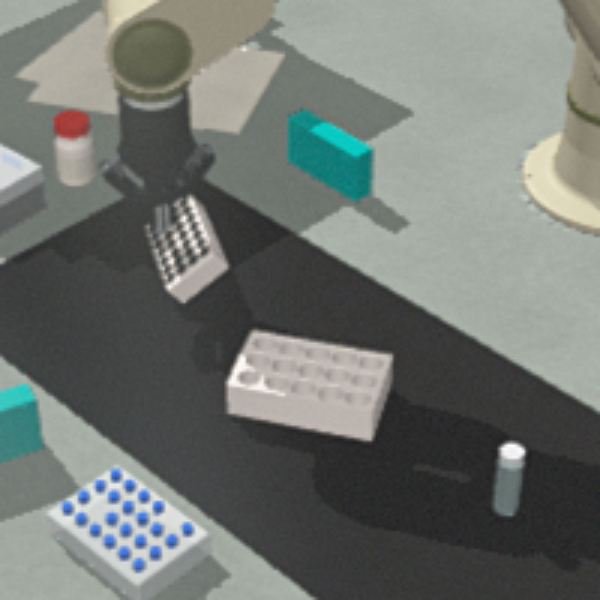

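It has passed the balance point and looks to be falling. I'll rise clear and check.

```bash
python3 -m inch '[0,-3,0,0,0,0, 0,-7,0,0,0,0, 0,-11,0,0,0,0, 0,-14,4.0,0,0,0, 0,-17,8.0,0,0,0, 0,-17,12.0,0,0,0, 0,-17,12.0,0,0,0]'
cat > chk.py <<'E'
import sys
from rig import ctrl
import cv2,numpy as np
k=sys.argv[1]
for n,(x,y,w,h,s) in {"side":(240,100,200,200,3),"scene":(180,100,240,210,3),"wrist":(0,0,640,400,1)}.items():
    im=ctrl.capture(n)[:,:,::-1]
    cv2.imwrite(f"pics/{n}_{k}_full.png",im)
    cv2.imwrite(f"pics/{n}_{k}.png",cv2.resize(im[y:y+h,x:x+w],None,fx=s,fy=s,interpolation=cv2.INTER_CUBIC))
    c=ctrl.get_calibration(n);np.savez(f"cal_{n}{k}.npz",K=np.array([[c["fx"],0,c["cx"]],[0,c["fy"],c["cy"]],[0,0,1]]),T=np.array(c["world_to_cam"]))
print(ctrl.sense()["time_s"],ctrl.sense()["eef_pos"])
E
python3 chk.py A
```

```text
time_s: 7.75
eef_pos: [622.6, -309.4, 239.7]
ee_rot: [-0.361, 0.36, -0.607, 0.61]
force: [0.3, 0.4, -0.9]
grip_width: -0.002
7.9 [ 620.28943342 -307.92696611  237.14006807]
```

View pics/side_A.png

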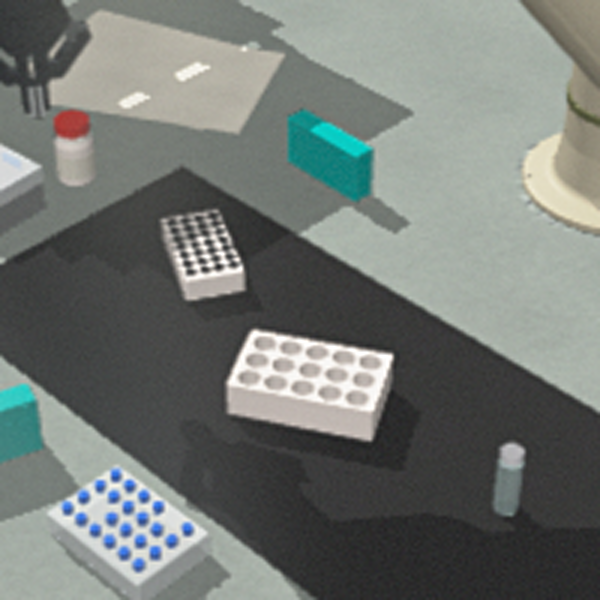

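View pics/scene_A.png

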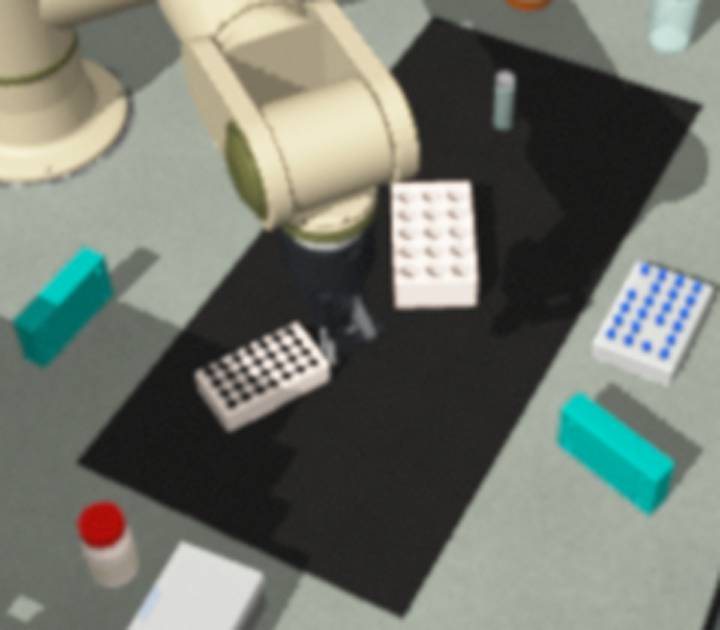

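View pics/wrist_A.png

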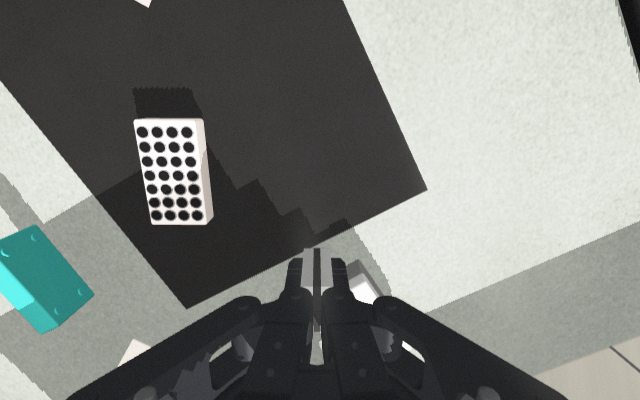

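Both racks lie flat with their wells up: the small one at side crop (203,255), the big one at (310,380). I'll check for drift against the ideal pivot landing before handing in.

Run:
```python
import numpy as np
from fit import *
np.set_printoptions(suppress=True,precision=2)
f=lambda u,v:(240+u/3,100+v/3); g=lambda u,v:(180+u/3,100+v/3)
def L(a,b,z): return (a,b,z)
# z given absolute via h=-4
def run(nm,q,a,b,z,side,scene,ex):
    S=[(a*i,b*j,z) for i,j in((-1,-1),(-1,1),(1,-1),(1,1))]
    o={"side":list(zip(S,[f(*p) for p in side])),"scene":list(zip(S,[g(*p) for p in scene]))}
    e=(q[0]+ex*np.cos(q[2]),q[1]+ex*np.sin(q[2]),q[2])
    for c in(None,["side"],["scene"]):
        x,r=fit(o,e,-4,c); d=x[:2]-e[:2]; cs,s=np.cos(q[2]),np.sin(q[2])
        print(nm,c,x,"drift local",cs*d[0]+s*d[1],-s*d[0]+cs*d[1],"yaw",x[2]-e[2],r)
run("big",(491.5,-16.5,.52),44,75,47,[(252,330),(393,353),(228,386),(377,409)],[(393,277),(391,183),(475,276),(470,181)],64)
run("small",(522.8,-254.5,2.637),34,62,37,[(187,281),(161,215),(244,265),(218,210)],[(329,364),(232,413),(297,323),(197,375)],49)
```

```text
big None [548.79  18.21   0.53] drift local 2.9640871264133946 1.6603427050105366 yaw 0.006159215607991819 [0.3 0.2 0.2 0.6 0.3 0.3 0.7 0.8 0.4 1.3 0.4 0.3 0.1 0.6 1.3 0.6]
big ['side'] [547.77  17.13   0.55] drift local 1.5462414083017544 1.2223332153704813 yaw 0.02945004987852906 [0.2 0.2 0.  0.1 0.5 0.2 0.2 0.2]
big ['scene'] [549.09  19.88   0.5 ] drift local 4.056502755073621 2.955278643401404 yaw -0.018300577691463538 [0.2 0.7 0.4 0.8 0.2 0.5 0.5 0.6]
small None [ 477.   -228.62    2.65] drift local 3.59901797153252 -0.5109251916764603 yaw 0.00858067495414172 [0.9 0.5 0.5 1.4 0.  2.2 0.6 0.2 0.2 1.  1.9 0.8 0.2 1.2 0.8 1.3]
small ['side'] [ 472.09 -231.44    2.65] drift local 6.533713847037453 4.330549420430289 yaw 0.009092694843304105 [0.3 0.5 0.  0.5 0.5 1.2 0.1 1.1]
small ['scene'] [ 480.69 -230.33    2.66] drift local -0.4514722914842796 -0.794147230985363 yaw 0.02673886498718092 [0.9 0.5 0.8 1.8 0.1 0.5 0.2 0.1]
```

Drift is about 3–4 mm, which is close to the measurement error. Nothing is touching the racks, so I'm handing in.

```bash
python3 -c "
from rig import ctrl
s=ctrl.sense();print(s['time_s'],s['force'],abs(s['dq']).max());print(ctrl.finish_job())"
```

```text
7.9 [ 0.24291014 -0.61383799  0.39402242] 0.06508963210644005
the job is handed in; nothing more can be done
None
```

I pushed both white racks over with the shut fingertips, without gripping or lifting either one. The big rack went away from the robot and the small one towards it. Each tipped about its bottom edge, and I handed the job in at 7.9 s.

- **Racks:** the last pictures from the side and scene cameras show both lying flat with wells up. Against an ideal tip-over, the fits using both cameras put the big rack about 3 mm off and the small one about 4 mm off, each turned by less than 0.01 rad.
- **Disagreement:** the two cameras did not agree on the small rack. The side view gave about 8 mm of drift and the scene view about 1 mm. I put this down to corner reading and calibration error rather than real movement.
- **Other things:** the vial, full rack and look-alikes appear where they were in the last pictures. I judged that by eye and did not measure any of them. The amber bottle and beaker lie mostly outside those crops, so I did not check them afterwards. The wrist force stayed at noise level, about 1 N, at every reading I took.

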